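# Sort lantern feet by weight on a beam balance

## Task

Clear the sanding block out of the balance's pan and lay it on the rubber mat. Then use the balance to find out which of the wooden lantern feet on the table are weighted and which are hollow: set a foot in the pan, let go and watch the beam. Put every foot that tips the pan down into the rectangular tray and every foot that leaves the beam level into the round dish; do not lean on the balance with the gripper, and leave the glue, brush and finished lantern where they stand.

Things in the scene. Friction and masses are not known exactly. Their poses are not given: they have to be found in the camera images.
- beam (a joint): tilt of the balance beam, rad: 0 = beam level, pan up (at its stop; pan empty or something light on it); 0.16 = pan end fully dipped (at its other stop; something heavy on it). It moves freely, a brass counterweight holds the pan up, and it settles within about 1 s of letting go. The counterweight balances about 110 g on the pan.
- balance: the balance's fixed stand: steel foot plate 110 x 130 x 12 mm (x, y, z) and a column 80 mm tall under the pivot; origin at the underside's centre, its y points towards the pan
- pan (a point): centre of the pan's floor. Round steel pan, 86 mm inside, rim 5 mm above its floor and 92 mm outside, on the end of the beam; floor 79 mm above the table when level and 21 mm lower when dipped. It leans with the beam, away from the pivot. The point's axes turn with the beam: y along the beam from pivot to pan (130 mm from the pivot), z up out of the pan, x across the beam.
- weight (a point): centre of the brass counterweight (a 42 mm wide cylinder, 45 mm tall) on the other end of the beam, about 90 mm above the table; leave it alone
- tray: rectangular plywood tray, fixed, for the heavy feet; 200 x 120 mm (x, y), walls 5 mm thick and 16 mm high, floor 5 mm thick. Origin at the underside's centre, long side along its x. It may stand on the robot's left or right, with the dish on the other side. (Any mention of heavy_1 to 3 and hollow_1 to 3 means the six feet, by the centres of their undersides, in an order not told.)
- dish: round plywood dish, fixed, for the light feet; 190 mm across, wall 4 mm thick and 16 mm high, floor 5 mm thick. Origin at the underside's centre.
- mat: flat black rubber mat, fixed, 130 x 100 mm (x, y) and 4 mm thick; the sanding block's place. Origin at the underside's centre.
- block_mid (a point): centre of the cork sanding block, 66 x 40 x 28 mm (x, y, z), about 50 g, which at the start lies flat in the balance's pan
- foot_1_mid (a point): centre of a turned wooden lantern foot, 50 mm tall (25 mm above its underside); z is its axis, up when standing. Hexagonal flange at the bottom, 46 mm across flats, 8 mm thick; above it a round body 36 mm in diameter. Hollow (about 50 g) or with a steel slug hidden inside (about 170 g): all look alike and the numbers tell nothing. 3 to 5 of the six stand on the table at the start.
- foot_2_mid (a point): centre of a turned wooden lantern foot, 50 mm tall (25 mm above its underside); z is its axis, up when standing. Hexagonal flange at the bottom, 46 mm across flats, 8 mm thick; above it a round body 36 mm in diameter. Hollow (about 50 g) or with a steel slug hidden inside (about 170 g): all look alike and the numbers tell nothing. 3 to 5 of the six stand on the table at the start.
- foot_3_mid (a point): centre of a turned wooden lantern foot, 50 mm tall (25 mm above its underside); z is its axis, up when standing. Hexagonal flange at the bottom, 46 mm across flats, 8 mm thick; above it a round body 36 mm in diameter. Hollow (about 50 g) or with a steel slug hidden inside (about 170 g): all look alike and the numbers tell nothing. 3 to 5 of the six stand on the table at the start.
- foot_4_mid (a point): centre of a turned wooden lantern foot, 50 mm tall (25 mm above its underside); z is its axis, up when standing. Hexagonal flange at the bottom, 46 mm across flats, 8 mm thick; above it a round body 36 mm in diameter. Hollow (about 50 g) or with a steel slug hidden inside (about 170 g): all look alike and the numbers tell nothing. 3 to 5 of the six stand on the table at the start.
- foot_5_mid (a point): centre of a turned wooden lantern foot, 50 mm tall (25 mm above its underside); z is its axis, up when standing. Hexagonal flange at the bottom, 46 mm across flats, 8 mm thick; above it a round body 36 mm in diameter. Hollow (about 50 g) or with a steel slug hidden inside (about 170 g): all look alike and the numbers tell nothing. 3 to 5 of the six stand on the table at the start.
- foot_6_mid (a point): centre of a turned wooden lantern foot, 50 mm tall (25 mm above its underside); z is its axis, up when standing. Hexagonal flange at the bottom, 46 mm across flats, 8 mm thick; above it a round body 36 mm in diameter. Hollow (about 50 g) or with a steel slug hidden inside (about 170 g): all look alike and the numbers tell nothing. 3 to 5 of the six stand on the table at the start.
- glue: origin of the glue jar (68 mm across, 70 mm tall), at its underside, beyond the balance; bystander, leave alone
- brush: paint brush lying beyond the mat, 140 mm; bystander, leave alone
- small_lantern: finished small lantern (90 mm across, 110 mm tall), beyond the balance; bystander, leave alone

How it is judged:
By the outcome, as a careful person would: the job done as asked, in the order asked, and still so for the second after the job is handed in, with the robot touching nothing.
Of heavy_1, heavy_2, heavy_3, hollow_1, hollow_2, hollow_3 only 3 to 5 are there at a start; the rules pass over those that are not, and their reading is None.
At some moment in a run one of heavy_1, heavy_2, heavy_3, hollow_1, hollow_2, hollow_3 may be knocked a few centimetres aside while the robot is not near it.
Once in a run the grip may slacken for a moment while it holds something.
It also fails if it takes over 210 s, if anything falls off the work surface, if the arm or the gripper's body presses on something with over 40 N, if the wrist force passes 120 N, or if a joint passes its speed limit or range.

## Robot

A 7-joint arm with a two-finger parallel gripper is mounted at the origin on the work surface. World frame = base frame: x ahead of the robot, y to its left, z up, the work surface at z = 0. Lengths are in m, angles in rad, forces in N, time in s.
With the tool pointing down it reaches from about 0.35 to 0.9 m from the base axis. Payload 19.9 kg.
Tool frame: the origin (TCP) lies between the finger pads; the fingertips stand 19 mm ahead of it and the grasp point (between the pads) is the TCP; z points along the fingers, y is the line along which they close (so a half turn about z gives the same grasp; the last joint's range is limited). The gripper opens to 94 mm and grips with 3 to 60 N. Pads are 16 mm wide; open, the fingers measure 119 mm over their backs; the gripper's body (75 mm by 177 mm) begins 78 mm behind the grasp point.
Start: joints at [1.175, 0.417, -0.01, 1.614, 0.005, 1.111, -0.053], TCP at [0.217, -0.586, 0.224] pointing down, gripper open.
Joint ranges: [-2.81, 2.81], [-0.39, 2.02], [-1.27, 1.25], [0.06, 2.57], [-1.19, 4.33], [0.19, 2], [-2.82, 2.82]. Speed limits (rad/s): [1.89, 1.89, 2.39, 2.39, 3.01, 3.01, 3.01].

## Interface

Orientations are given as a 3x3 rotation matrix whose columns are the frame's x, y, z axes.
In Python, from rig import robot gives the robot as it stands. Calls block until the motion is done:
- robot.move_ptp(position, orientation): joint-space move of the TCP to a pose.
- robot.move_linear(position, velocity=0.15, frame=None, threshold=None): straight line of the TCP; frame=None keeps the orientation; velocity is the mean speed in m/s. With threshold (N) it stops when the force on the tool has changed by that much, and returns True; else False.
- robot.goto_joints(angles): joint-space move.
- robot.gripper_to(opening): finger opening in m; the grip force is fixed at half the most; returns when the fingers have stopped.
- robot.pause(seconds).
- robot.ik(position, orientation): joint angles nearest the present ones, or None.
- robot.get_state(): the state.
- robot.grab_frame(name): name is "scene" or "top" or "wrist"; returns the picture (400x640x3 uint8, red, green, blue); there is no depth.
- robot.camera_info(name): a dict with "fx", "fy", "cx", "cy" (pixels), "rvec" (rotation vector, rad) and "tvec" (3), from world to camera coordinates, as OpenCV has them. Camera axes: x right, y down, z forward; pixel columns grow to the right and rows downward; lengths in m; the calibration is good to about 2 mm. A picture is of the moment at which its call begins: read the wrist's pose just before it. camera_info takes no time and is no camera call; for the wrist camera it gives the pose at the moment of the call.
A pose or a line that the arm cannot do raises robot.PlanningError and nothing moves.
- robot.sign_off(): hands the job in; it is judged then, once.
The state is a dict: "time": time; "qpos": joint angles; "joint_vel": joint speeds; "effort": joint torques, N m; "ee_pos": TCP position; "tool_rot": TCP orientation; "force": force on the tool from outside, world axes, zero at the start; "moment": the same for the moment, N m; "opening": finger opening in m; "grasp_force": force on a finger pad.
Only numpy, scipy, OpenCV 4.12 (cv2) and the standard library are available. Lean on these libraries where they do the work, as an engineer would, in place of code of your own. Each camera call takes 0.05 s, during which the arm holds its last target. There are 200 camera calls.

## Working session

There is one attempt and no reset: what is moved stays moved. The work goes in short steps, each a Python script; the robot and the scene stay as the last script left them, time stands still between calls to the robot, and variables do not carry over. Pictures are saved under pics/ and viewed, at most 14 in all, crops included, and the job is handed in when it is done.

```bash
ls; mkdir -p pics; python3 - <<'E'
from rig import robot
import cv2
for n in("top","scene"):
    im=robot.grab_frame(n); cv2.imwrite(f"pics/{n}0.png",im[...,::-1])
    print(n,robot.camera_info(n))
print(robot.get_state())
E
```

```text
pics
top {'fx': 362.0625778176236, 'fy': 362.0625778176236, 'cx': 318.50380846363976, 'cy': 199.9957303883921, 'rvec': array([ 2.16518616, -2.15070804,  0.07426617]), 'tvec': array([0.00898901, 0.61435859, 0.84707576])}
scene {'fx': 398.12079775442874, 'fy': 398.12079775442874, 'cx': 321.0728795788503, 'cy': 201.55957888091638, 'rvec': array([ 2.25587398,  0.66344889, -0.26608649]), 'tvec': array([-0.52101921, -0.15053182,  1.33966783])}
{'time': 0.1, 'qpos': array([ 1.17550599,  0.41788979, -0.01034846,  1.61411753,  0.00467185,
        1.11070751, -0.05301242]), 'joint_vel': array([-0.00058924, -0.00117912,  0.0015124 , -0.00146526,  0.00156628,
        0.00025939, -0.00014068]), 'effort': array([ 5.15198873e-03, -8.52563524e+01,  6.41740300e-01, -4.26688635e+01,
       -4.89063829e-02,  1.63405167e-02,  1.33677290e-04]), 'ee_pos': array([ 0.21644582, -0.58597743,  0.2239014 ]), 'tool_rot': array([[ 9.38057724e-01,  3.46478757e-01, -4.19823129e-04],
       [ 3.46479009e-01, -9.38057177e-01,  1.01463094e-03],
       [-4.22700300e-05, -1.09724230e-03, -9.99999397e-01]]), 'force': array([0.20683116, 1.0732554 , 0.78313547]), 'moment': array([ 0.00505815, -0.01337708, -0.02311835]), 'grasp_force': 0.0, 'opening': 0.09393085393332667}
```

View pics/top0.png

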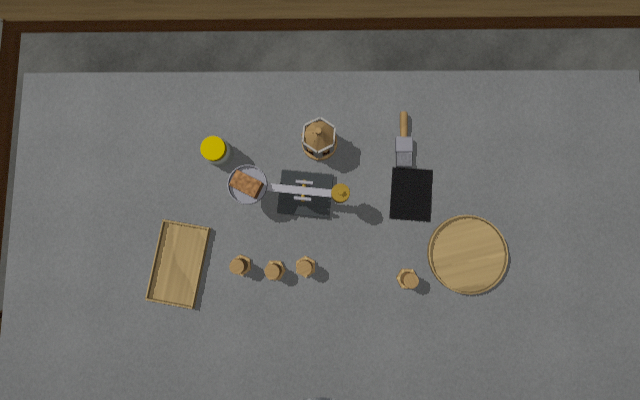

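View pics/scene0.png

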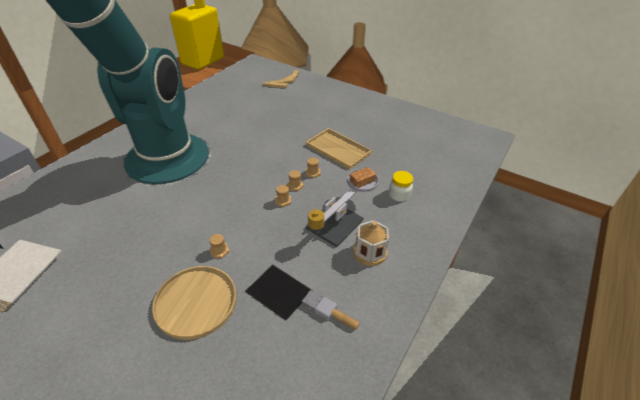

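```bash
cat > h.py <<'E'
from rig import robot
import cv2, numpy as np
def ray(cam,u,v,z,ci=None):
    c=ci or robot.camera_info(cam); R=cv2.Rodrigues(c["rvec"])[0]; t=c["tvec"]
    o=-R.T@t; d=R.T@np.array([(u-c["cx"])/c["fx"],(v-c["cy"])/c["fy"],1]); return o+d*(z-o[2])/d[2]
def proj(cam,p,ci=None):
    c=ci or robot.camera_info(cam); K=np.array([[c["fx"],0,c["cx"]],[0,c["fy"],c["cy"]],[0,0,1.]])
    return cv2.projectPoints(np.atleast_2d(np.array(p,float)),c["rvec"],c["tvec"],K,None)[0][:,0]
def crop(cam,im,u0,v0,u1,v1,s,name,grid=20):
    o=cv2.resize(np.ascontiguousarray(im[v0:v1,u0:u1,::-1]),None,fx=s,fy=s,interpolation=cv2.INTER_CUBIC)
    for u in range(-(-u0//grid)*grid,u1,grid): cv2.putText(o,str(u),((u-u0)*s,10),0,.35,(0,0,255)); cv2.line(o,((u-u0)*s,12),((u-u0)*s,18),(0,0,255))
    for v in range(-(-v0//grid)*grid,v1,grid): cv2.putText(o,str(v),(0,(v-v0)*s+4),0,.35,(0,0,255)); cv2.line(o,(24,(v-v0)*s),(30,(v-v0)*s),(0,0,255))
    cv2.imwrite(f"pics/{name}.png",o)
E
python3 - <<'E'
from h import *
im=robot.grab_frame("top"); np.save("top0.npy",im)
crop("top",im,140,130,360,310,3,"c1"); crop("top",im,380,150,520,300,4,"c2")
E
```

```text
(no output)
```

View pics/c1.png

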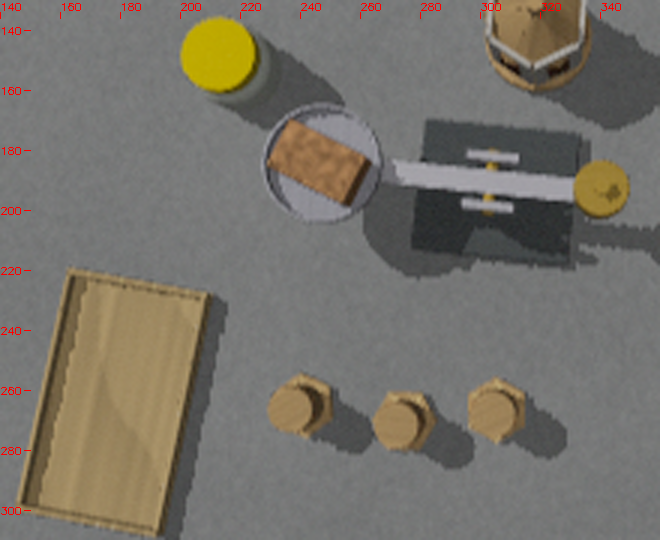

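View pics/c2.png

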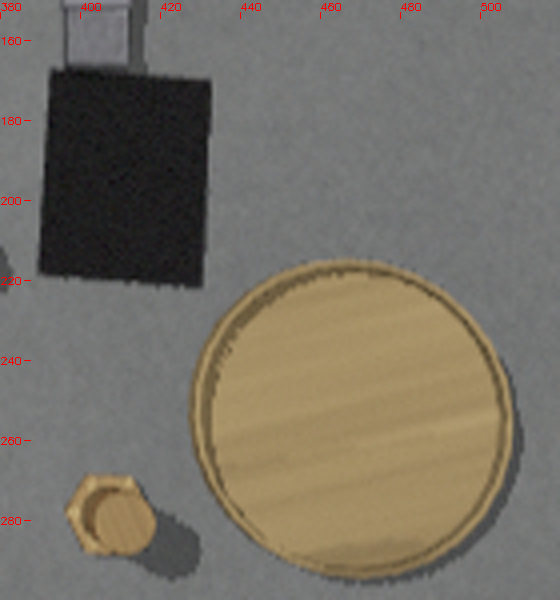

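```bash
python3 - <<'E'
from h import *
a=lambda x,y:(140+x/3,130+y/3); b=lambda x,y:(380+x/4,150+y/4)
P=lambda n,uv,z:print(n,ray("top",*uv,z).round(4))
for i,p in enumerate([a(295,411),a(400,423),a(494,412),b(125,526)]):P(f"foot{i}",p,.05)
for p in [(290,120),(368,158),(347,205),(267,163)]:P("blk",a(*p),.107)
P("pan",a(322,163),.084);P("panL",a(264,163),.084);P("panR",a(381,163),.084);P("weight",a(600,187),.112)
for p in [(70,268),(210,292),(158,536),(20,503)]:P("tray",a(*p),.016)
for p in [(50,68),(211,80),(203,288),(38,273)]:P("mat",b(*p),.004)
P("dish",b(352,420),.016);P("glue",a(219,54),.07);P("lant",a(537,20),.11)
E
```

```text
foot0 [0.4538 0.1989 0.05  ]
foot1 [0.4455 0.1165 0.05  ]
foot2 [0.4547 0.0435 0.05  ]
foot3 [ 0.4251 -0.2024  0.05  ]
blk [0.6734 0.1949 0.107 ]
blk [0.6449 0.1357 0.107 ]
blk [0.6097 0.1505 0.107 ]
blk [0.6409 0.2112 0.107 ]
pan [0.6443 0.1753 0.084 ]
panL [0.6441 0.22   0.084 ]
panR [0.6445 0.1299 0.084 ]
weight [ 0.6235 -0.0363  0.112 ]
tray [0.5654 0.3979 0.016 ]
tray [0.5465 0.2805 0.016 ]
tray [0.3504 0.3153 0.016 ]
tray [0.375  0.4293 0.016 ]
mat [ 0.7008 -0.1707  0.004 ]
mat [ 0.6935 -0.2704  0.004 ]
mat [ 0.5639 -0.2627  0.004 ]
mat [ 0.5725 -0.1619  0.004 ]
dish [ 0.485  -0.3462  0.016 ]
glue [0.7326 0.2625 0.07  ]
lant [0.7489 0.0108 0.11  ]
```

```bash
cat >> h.py <<'E'
PAN=np.array([.6443,.1753]); B=np.array([.098,.995,0]); B/=np.linalg.norm(B); BX=np.array([B[1],-B[0],0])
def R(y,z=(0,0,-1)):
    z=np.array(z,float); z/=np.linalg.norm(z); y=np.array(y,float); y-=z*(y@z); y/=np.linalg.norm(y); return np.column_stack([np.cross(y,z),y,z])
def go(p,y,z=(0,0,-1)):
    q0=robot.get_state()["qpos"]; best=None
    for s in(1,-1):
        r=R(s*np.array(y,float),z); q=robot.ik(p,r)
        if q is not None and abs(q[6])<2.7:
            c=np.abs(np.array(q)-q0).max()
            if best is None or c<best[0]: best=(c,r)
    robot.move_ptp(p,best[1]); return best[1]
def st(m=""):
    s=robot.get_state(); print(m,"t%.1f"%s["time"],s["ee_pos"].round(4),"open %.4f gf %.1f"%(s["opening"],s["grasp_force"]),"F",s["force"].round(2)); return s
def wr(name):
    ci=robot.camera_info("wrist"); im=robot.grab_frame("wrist"); np.savez(f"{name}.npz",im=im,**ci); cv2.imwrite(f"pics/{name}.png",im[...,::-1]); return im,ci
E
python3 - <<'E'
from h import *
y=(.915,-.40,0)
go((.642,.173,.2),y); robot.gripper_to(.062); st()
im,ci=wr("w1")
print(proj("wrist",[(.6734,.1949,.107),(.6449,.1357,.107),(.6097,.1505,.107),(.6409,.2112,.107)],ci).round(0), proj("wrist",[(*PAN,.084)],ci))
print(ci)
E
```

```text
t3.9 [0.642 0.173 0.2  ] open 0.0622 gf 0.0 F [-0.37 -0.21 -0.22]
[[348. 170.]
 [344. 243.]
 [302. 243.]
 [305. 168.]] [[325.83128531 197.79084419]]
{'fx': 299.1975999715225, 'fy': 299.1975999715225, 'cx': 325.1646630902168, 'cy': 198.71971267520073, 'rvec': array([-2.84826863,  0.59731618,  0.07073352]), 'tvec': array([-0.51895105,  0.38731368,  0.46316846])}
```

View pics/w1.png

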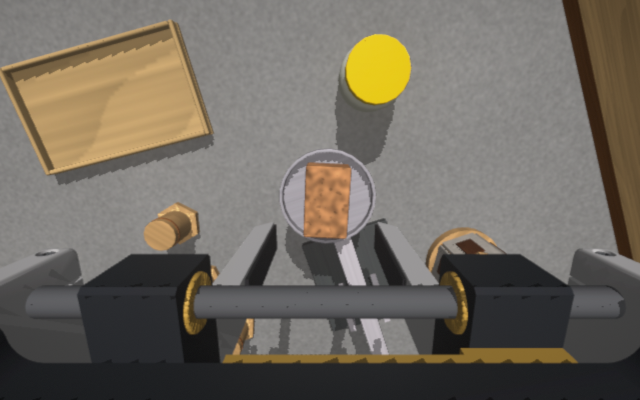

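```bash
python3 - <<'E'
from h import *
c=(.6435,.1765)
robot.move_linear((*c,.2));robot.move_linear((*c,.106),.1); robot.gripper_to(.03); st("grip")
robot.move_linear((*c,.22),.12); st("up")
robot.gripper_to(.03) if robot.get_state()["grasp_force"]<5 else 0
m=(.633,-.216); my=(.06,.998,0)
r=go((*m,.2),my); st("mat")
robot.move_linear((*m,.0345),.12,threshold=6); st("down")
robot.gripper_to(.065); robot.move_linear((*m,.2),.2); st()
im=robot.grab_frame("top"); np.save("top1.npy",im); cv2.imwrite("pics/top1.png",im[...,::-1])
E
```

```text
grip t5.7 [0.6436 0.1765 0.1062] open 0.0393 gf 29.7 F [ 0.2   0.33 -0.44]
up t6.8 [0.6432 0.1763 0.2191] open 0.0399 gf 29.7 F [-1.18 -0.65 -1.15]
mat t8.3 [ 0.6335 -0.2141  0.2001] open 0.0399 gf 29.7 F [-0.09 -0.37 -0.42]
down t9.6 [ 0.6327 -0.2159  0.0351] open 0.0399 gf 29.8 F [-0.62 -0.02  5.42]
 t11.2 [ 0.6324 -0.216   0.1988] open 0.0652 gf 0.0 F [0.29 0.14 0.16]
```

View pics/top1.png

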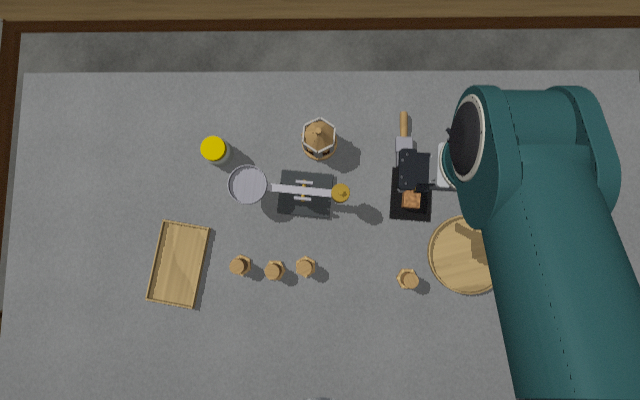

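```bash
cat >> h.py <<'E'
def wood(im):
    i=im.astype(int); return ((i[...,0]-i[...,2]>35)&(i[...,0]-i[...,1]<75)).astype(np.uint8)
def find(xy,tag,z=.025,rad=45):
    im,ci=wr(tag); n,l,s,c=cv2.connectedComponentsWithStats(wood(im)); e=proj("wrist",[(*xy,z)],ci)[0]
    k=[i for i in range(1,n) if 400<s[i,4]<6000 and np.hypot(*(c[i]-e))<90]
    if not k: print("NOT FOUND",e); return None
    k=min(k,key=lambda i:np.hypot(*(c[i]-e))); p=ray("wrist",*c[k],z,ci)[:2]; print(tag,"area",s[k,4],"px",c[k].round(),"exp",e.round(),"->",p.round(4)); return p
def lift(xy,h=.22):
    robot.move_linear((*xy,h),.15); s=st("lift")
    return s["opening"]>.03 and s["grasp_force"]>2
def pick(xy,tag):
    go((*xy,.2),(1,0,0)); robot.gripper_to(.085); p=find(xy,tag)
    if p is None or np.hypot(*(p-xy))>.012: return p,False
    robot.move_linear((*p,.2)); robot.move_linear((*p,.032),.15,threshold=12); robot.gripper_to(.02); st("grip"); return p,lift(p)
def to_pan():
    go((*PAN,.22),BX); s=st("above pan")
    if s["opening"]<.03: return False
    robot.move_linear((*PAN,.113),.12); s=st("at pan"); robot.gripper_to(.07); robot.move_linear((*PAN,.25),.15); robot.pause(1.); return True
E
python3 - <<'E'
from h import *
p,ok=pick(np.array([.4251,-.2024]),"f3a"); print(ok)
if ok:
    print(to_pan()); wr("p3"); im=robot.grab_frame("scene"); np.save("s3.npy",im); s0=cv2.imread("pics/scene0.png")
    w=cv2.imread("pics/p3.png")[80:330,180:500]; 
    sc=np.hstack([s0[140:260,290:450],im[140:260,290:450,::-1]]); cv2.imwrite("pics/v3.png",np.vstack([cv2.resize(sc,None,fx=2.4,fy=2.4),cv2.resize(w,(768,300*2))[:310]]))
E
```

```text
f3a area 1403 px [324. 184.] exp [326. 187.] -> [ 0.4276 -0.2059]
grip t15.3 [ 0.4275 -0.2059  0.032 ] open 0.0358 gf 30.0 F [-0.65 -0.11  2.  ]
lift t16.8 [ 0.4272 -0.2058  0.2193] open 0.0356 gf 30.0 F [-0.97  0.38 -0.99]
True
above pan t18.7 [0.6443 0.1745 0.2199] open 0.0356 gf 30.0 F [ 0.17  0.37 -0.75]
at pan t19.8 [0.6448 0.1754 0.1138] open 0.0357 gf 30.0 F [-0.    0.13 -1.35]
True
```

View pics/v3.png

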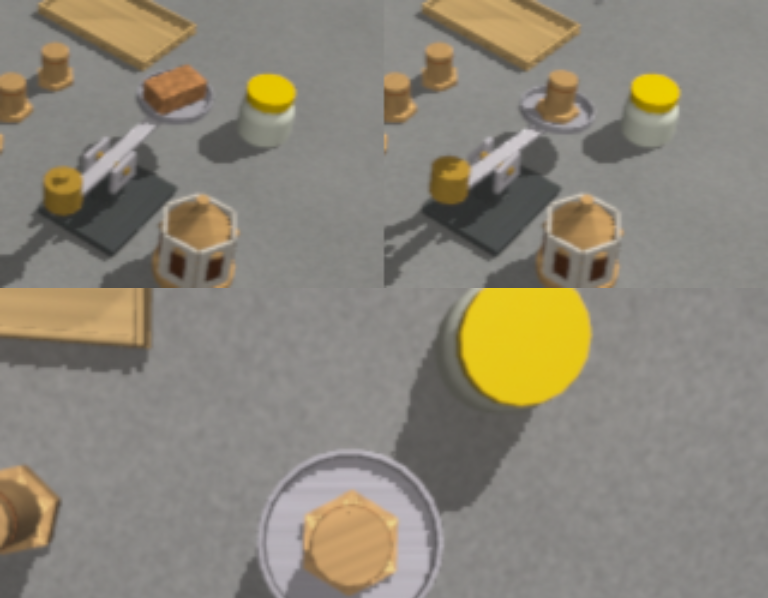

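View pics/p3.png

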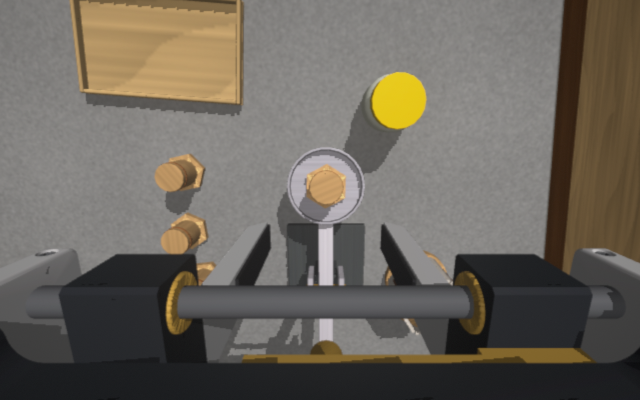

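```bash
cat >> h.py <<'E'
TL=np.array([.987,-.162]); TC=np.array([.459,.356]); DC=np.array([.485,-.346])
def pan_pick(top,heavy):
    """top: xy of foot-top centre"""
    t=.16 if heavy else 0.; a=np.array([0,0,np.cos(t)])+np.sin(t)*B
    zt=(.058 if heavy else .079)+.05*a[2]
    g=np.array([*top,zt])-a*.018
    r=go(g+a*.11,BX,-a); robot.gripper_to(.07); robot.move_linear(g,.12); robot.gripper_to(.02); st("pan grip"); robot.move_linear(g+a*.12,.12); s=st("pan lift"); return s["opening"]>.03
def stow(heavy,k):
    o=(k-1)*.058; p=TC+TL*o if heavy else DC+np.array([o,0]); y=(.162,.987,0) if heavy else (0,1,0)
    go((*p,.2),y); s=st("above stow")
    if s["opening"]<.03: return False
    robot.move_linear((*p,.0385),.15,threshold=8); st("stow"); robot.gripper_to(.06); robot.move_linear((*p,.2),.2); return True
E
python3 - <<'E'
from h import *
d=np.load("p3.npz"); ci={k:d[k] for k in d.files if k!="im"}
top=ray("wrist",326,186,.107,ci)[:2]; print("top",top,"pan",PAN, "pan seen",ray("wrist",326,186,.06,ci))
if pan_pick(top,True): print(stow(True,2)); find(TC+TL*.058,"chk3",.03)
E
```

```text
top [0.6468858  0.18395117] pan [0.6443 0.1753] pan seen [0.64611489 0.17479308 0.06      ]
pan grip t24.9 [0.6466 0.1811 0.0897] open 0.0357 gf 30.0 F [-0.91 -0.7   1.89]
pan lift t26.0 [0.6482 0.1998 0.2072] open 0.0352 gf 30.0 F [-0.51 -1.22 -1.82]
above stow t27.2 [0.5168 0.3459 0.1997] open 0.0358 gf 30.0 F [ 0.79  0.13 -2.34]
stow t28.2 [0.5152 0.3458 0.0402] open 0.0357 gf 30.0 F [0.69 0.06 0.15]
True
NOT FOUND [325.49949094 188.7632646 ]
```

```bash
cat >> h.py <<'E'
def beam(tag):
    im=robot.grab_frame("scene"); np.save(f"s{tag}.npy",im); w=np.s_[200:236,298:336]
    L=cv2.imread("pics/scene0.png")[...,::-1].astype(float)[w]; D=np.load("s3.npy").astype(float)[w]
    l,d=np.abs(im[w]-L).mean(),np.abs(im[w]-D).mean(); print("beam diff level %.1f dipped %.1f"%(l,d)); return l,d
E
python3 - <<'E'
from h import *
p,ok=pick(np.array([.4547,.0435]),"f2a"); print(ok)
if ok and to_pan():
    l,d=beam("2"); find(PAN,"p2",.1)
    im=np.load("p2.npz")["im"]; sc=np.load("s2.npy")
    cv2.imwrite("pics/v2.png",np.hstack([cv2.resize(sc[140:260,290:450,::-1],(480,360)),cv2.resize(im[130:250,250:370,::-1],(360,360))][:1]+[cv2.resize(im[130:250,265:385,::-1],(300,360))]))
E
```

```text
f2a area 1391 px [323. 186.] exp [324. 188.] -> [0.4537 0.0458]
grip t33.9 [0.4537 0.0458 0.032 ] open 0.0354 gf 30.0 F [0.42 0.17 0.06]
lift t35.3 [0.4533 0.0458 0.2193] open 0.0356 gf 30.0 F [-0.82 -0.96 -0.32]
True
above pan t36.2 [0.6437 0.1744 0.2197] open 0.0354 gf 30.0 F [ 0.77 -0.21 -0.55]
at pan t37.3 [0.6447 0.1755 0.1138] open 0.0356 gf 30.0 F [-0.96  1.05 -0.2 ]
beam diff level 6.5 dipped 11.5
p2 area 1615 px [326. 193.] exp [324. 193.] -> [0.6456 0.1752]
```

View pics/v2.png

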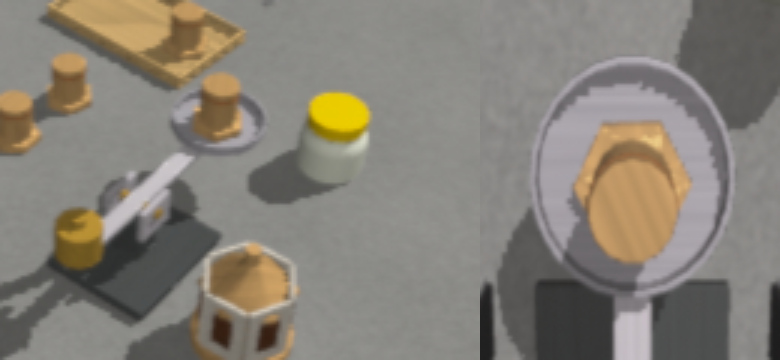

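```bash
python3 - <<'E'
from h import *
ok=pan_pick(np.array([.6450,.1754]),False) and stow(False,2); print(ok)
if ok:
    p,ok=pick(np.array([.4455,.1165]),"f1a"); print(ok)
    if ok and to_pan():
        beam("1"); find(PAN,"p1",.1)
E
```

```text
pan grip t42.3 [0.645  0.1754 0.111 ] open 0.0358 gf 30.0 F [-0.77  0.03  1.18]
pan lift t43.5 [0.6447 0.1752 0.2301] open 0.0357 gf 30.0 F [-0.25 -1.17  0.54]
above stow t45.4 [ 0.5439 -0.3446  0.2   ] open 0.0353 gf 30.0 F [0.76 0.44 0.26]
stow t46.4 [ 0.5419 -0.3451  0.0401] open 0.0356 gf 30.0 F [-0.02 -0.55 -0.4 ]
True
f1a area 1403 px [323. 184.] exp [324. 188.] -> [0.4443 0.121 ]
grip t52.6 [0.4443 0.121  0.032 ] open 0.0354 gf 30.0 F [-0.76  0.79  0.79]
lift t54.0 [0.4439 0.1209 0.2193] open 0.0356 gf 30.0 F [ 0.17 -0.54 -3.  ]
True
above pan t54.9 [0.6435 0.1754 0.2194] open 0.0353 gf 30.0 F [-0.29 -0.38 -2.37]
at pan t55.9 [0.6447 0.1755 0.1139] open 0.0358 gf 30.0 F [-0.34 -0.12 -1.76]
beam diff level 14.9 dipped 0.5
p1 area 1321 px [326. 187.] exp [324. 193.] -> [0.6463 0.1813]
```

```bash
python3 - <<'E'
from h import *
ok=pan_pick(np.array([.6468,.1842]),True) and stow(True,1); print(ok)
if ok:
    p,ok=pick(np.array([.4538,.1989]),"f0a"); print(ok)
    if ok and to_pan():
        beam("0"); find(PAN,"p0",.1)
E
```

```text
pan grip t61.0 [0.6465 0.1814 0.0897] open 0.0356 gf 30.0 F [-1.21  0.41  2.01]
pan lift t62.2 [0.6481 0.2001 0.2072] open 0.0350 gf 30.0 F [ 0.49  0.56 -2.06]
above stow t63.2 [0.4599 0.3553 0.1998] open 0.0361 gf 30.0 F [-0.34 -0.69 -2.45]
stow t64.2 [0.458  0.3551 0.0404] open 0.0358 gf 30.0 F [ 1.03  0.58 -1.64]
True
f0a area 1387 px [326. 183.] exp [324. 188.] -> [0.4557 0.2046]
grip t69.7 [0.4556 0.2046 0.032 ] open 0.0359 gf 30.0 F [-0.93 -0.3   1.5 ]
lift t71.1 [0.4553 0.2045 0.2193] open 0.0360 gf 30.0 F [-0.42 -0.14 -2.04]
True
above pan t71.9 [0.6438 0.1757 0.2192] open 0.0354 gf 30.0 F [-0.07  0.5  -2.02]
at pan t73.0 [0.6447 0.1755 0.1139] open 0.0355 gf 30.0 F [-0.17  0.08 -1.7 ]
beam diff level 14.9 dipped 0.5
p0 area 1321 px [326. 187.] exp [324. 193.] -> [0.6462 0.1813]
```

```bash
python3 - <<'E'
from h import *
ok=pan_pick(np.array([.6468,.1842]),True) and stow(True,0); print(ok)
robot.goto_joints([1.175,.417,-.01,1.614,.005,1.111,-.053]); st()
im=robot.grab_frame("top"); cv2.imwrite("pics/topf.png",im[...,::-1]); beam("f")
s=np.load("sf.npy"); o=np.vstack([cv2.resize(im[100:320,140:520,::-1],(760,440))]); cv2.imwrite("pics/end.png",o)
cv2.imwrite("pics/ends.png",cv2.resize(s[110:350,140:440,::-1],(750,600)))
E
```

```text
pan grip t78.1 [0.6465 0.1814 0.0897] open 0.0359 gf 30.0 F [-1.29 -0.29  2.21]
pan lift t79.2 [0.6481 0.2    0.2071] open 0.0357 gf 30.0 F [ 0.28  1.19 -1.78]
above stow t80.4 [0.4028 0.3649 0.1999] open 0.0352 gf 30.0 F [-0.6  -0.35 -1.67]
stow t81.4 [0.4008 0.3645 0.0405] open 0.0353 gf 30.0 F [-0.24  0.29 -1.52]
True
 t86.3 [ 0.2172 -0.5857  0.2245] open 0.0604 gf 0.0 F [ 0.31 -0.21  0.99]
beam diff level 0.7 dipped 15.0
```

View pics/end.png

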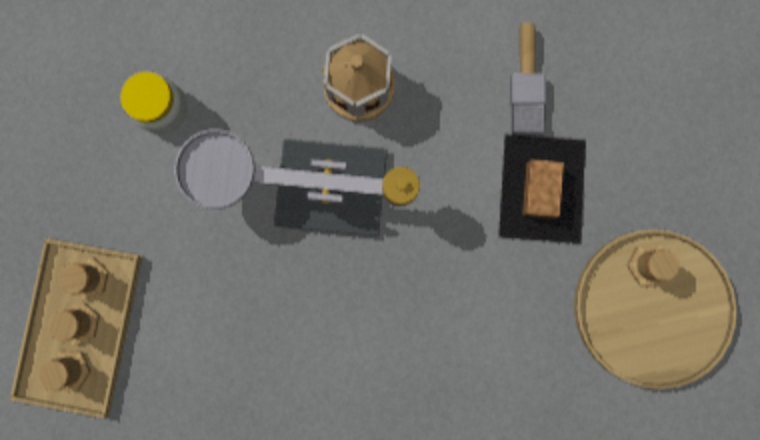

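View pics/ends.png

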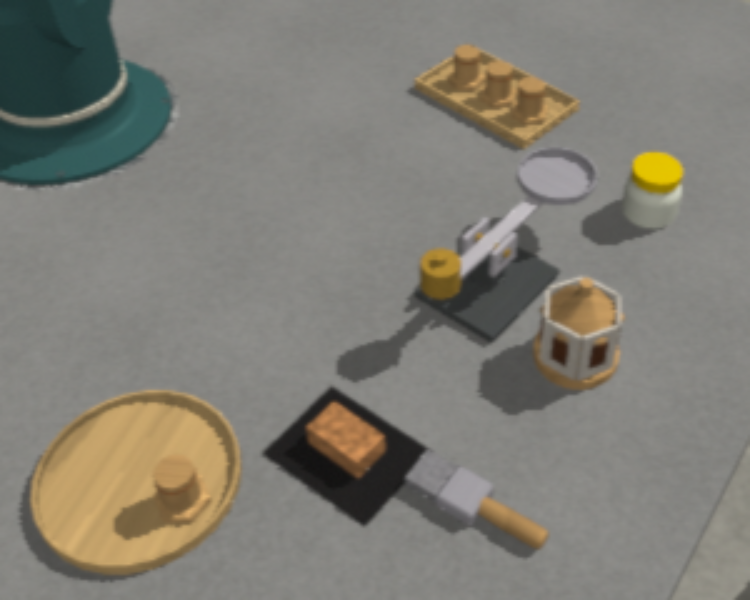

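```bash
python3 -c "
from rig import robot
print(robot.sign_off())"
```

```text
the job is handed in; nothing more can be done
None
```

I moved the sanding block onto the mat, weighed all four feet and handed the job in: three tipped the pan and stand in the tray, one left the beam level and stands in the dish; in the final pictures the pan is empty and the glue, brush and lantern look unmoved.

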